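Mark a stick bundle with the spring stamp

ROBOT

A 6-joint arm with a two-finger parallel gripper is mounted at the origin on a cart in front of the work surface, level with it; the furniture and walls round the work are solid. World frame = base frame: x ahead of the robot, y to its left, z up, the work surface at z = 0. Lengths are in m, angles in rad, forces in N, time in s.
With the tool pointing down it reaches from about 0.3 to 0.825 m from the base axis. Payload 5.4 kg.
Tool frame: the origin (TCP) lies at the very end of the fingers, on their centre line; the grasp point (between the pads) lies 19 mm behind it; z points along the fingers, y is the line along which they close (so a half turn about z gives the same grasp; the last joint's range is limited). The gripper opens to 92 mm and grips with 3 to 60 N. Pads are 20 mm wide; open, the fingers measure 128 mm over their backs; the gripper's body (75 mm by 189 mm) begins 69 mm behind the grasp point.
Start: joints at [-1.324, 0.158, 1.597, -0, 1.386, -0.21], TCP at [0.254, -0.516, 0.215] pointing down, gripper open.
Joint ranges: [-2.91, 2.91], [-0.94, 2.29], [0.18, 2.7], [-1.29, 4.43], [0.17, 2.64], [-3, 3]. Speed limits (rad/s): [2.57, 2.57, 3.14, 3.14, 3.14, 3.14].

INTERFACE

Orientations are given as a rotation vector (axis times angle).
In Python, from workcell import bot gives the robot as it stands. Calls block until the motion is done:
- bot.goto(position, orientation): joint-space move of the TCP to a pose.
- bot.line_to(position, rot=None, max_speed=0.15): straight line of the TCP; rot=None keeps the orientation; max_speed is the mean speed in m/s.
- bot.set_joints(angles): joint-space move.
- bot.set_gripper(opening, newtons=None): opening from 0.0 (shut) to 1.0 (fully open); newtons is the grip in N (None keeps the last); returns when the fingers have stopped.
- bot.hold(seconds).
- bot.inverse_kinematics(position, orientation): joint angles nearest the present ones, or None.
- bot.read_camera(name): name is "scene" or "top" or "wrist"; returns a dict with "pixels" (384x512x3 uint8, blue, green, red), "fx", "fy", "cx", "cy" (pixels), "R" (3x3) and "t" (3): a world point X has camera coordinates R X + t. Camera axes: x right, y down, z forward; pixel columns grow to the right and rows downward; lengths in m; the calibration is good to about 2 mm. The wrist camera is an equidistant fisheye: a pixel r from the principal point sees the ray r / f radians off the axis. A picture is of the moment at which its call begins. There is no depth.
A pose or a line that the arm cannot do raises bot.MotionError and nothing moves.
- bot.job_done(): hands the job in; it is judged then, once.
Readings, each from a call of its own:
- bot.current_clock(): time.
- bot.current_joints(): joint angles.
- bot.current_joint_vel(): joint speeds.
- bot.current_effort(): joint torques, N m.
- bot.current_ee_pos(): TCP position.
- bot.current_tool_rot(): TCP orientation.
- bot.current_contact_force(): force on the tool from outside, world axes, zero at the start.
- bot.current_ft_torque(): the same for the moment, N m.
- bot.current_opening(): opening from 0.0 (shut) to 1.0 (fully open).
- bot.current_grip_force(): force on a finger pad.
Only numpy, scipy, OpenCV 4.12 (cv2) and the standard library are available. Lean on these libraries where they do the work, as an engineer would, in place of code of your own. Each camera call takes 0.05 s, during which the arm holds its last target. There are 200 camera calls.

TASK

Put the batch mark on the bundle of wooden sticks that lies ready in the spring stamp: draw the stamp's striker back by its knob until you feel it come up against the rubber buffer, but do not ram the buffer; let go so that the catch alone holds the striker cocked, then press the trip pad to fire it. The blow pointer must be thrown well up its dial by the shot, the bundle must stay in its nest (do not touch it), and the mould cups and the spare bundle standing about must be left alone.

Things in the scene. Friction and masses are not known exactly. Their poses are not given: they have to be found in the camera images.
- stamp: Grey steel bench stamp, 300 mm long, 130 wide at the nest. Origin on the table, on the slide's centre line; x = draw-back direction (away from the sticks), z up. On the line: fence x = -117, sticks -92, knob -22 at rest, sear rocker 35 to 95, trip pad 122 mm. Dial with pointer under a clear window on the -y side. Only the knob and its post stand higher than 62 mm.
- knob (a point): Centre of the striker's knob: upright black drum, 22 mm diameter, from 69 to 100 mm above the table, on a 10 mm post; moves with the striker. Pinch it from above or push it from its -x side. Free all round by 60 mm above z = 62 mm.
- striker (a joint): Striker travel along the stamp's x, m: 0 = rest, + = drawn back. Spring 0.2 N/mm, no preload. The sear catches after 26 to 54 mm (differs each time: its dog is clamped anywhere). The sear riding on the dog adds about 2 N in the last 20 mm before. 3 mm past the catch the buffer is met. Let go when caught, it returns to the catch and stays. Fired, it overshoots to -6 mm and settles within 4 mm of 0.
- buffer (a joint): Compression of the rubber buffer behind the striker, m: 0 = untouched; 2.5 N per mm on top of the return spring. Once it is touched the striker has passed its catch. Compressing it by 6 mm (15 N) or more overstrains the stamp.
- sear_pad (a point): Centre of the top face of the trip pad, a flat steel plate 32 x 32 mm at the back end of the sear rocker, 58 mm above the table. Pressed straight down it lifts the sear and fires the striker after 3 to 5 mm (3 to 6 N); it bottoms hard at about 12 mm and springs back when let go. Open space around and above it.
- pointer (a joint): Blow pointer under the window, rad. 0 to 0.1 = low, before the shot; up to 1.5 = top of the dial. A full shot throws it well above 0.7; it stays where it was thrown.
- stick_bundle: Bundle of wooden lolly sticks in two rubber bands, 35 x 117 x 17 mm, lying loose in the stamp's nest across the stamp's centre line, its long side toward the striker. Origin at the centre of its underside; its axes are those of the stamp.
- mould_a: Bystander: steel lolly mould cup, 38 x 64 x 95 mm, upright on the table. Origin under its centre.
- mould_b: Bystander: a second mould cup like it.
- spare_bundle: Bystander: flat bundle of lolly sticks, 53 x 118 x 12 mm, on the table. Origin under its centre.

How it is judged:
On the way, in this order (a step that is already met when the one before it is completed fails the run):
1. the striker is held cocked by its catch alone, the gripper touching nothing of the stamp, the pointer still low (value of joint striker above 0.02 m and contact force between each of the arm, the fingers and stamp below 0.2 N and value of joint pointer below 0.4 rad), for 0.3 s.
2. the striker has been fired: it is forward again and the pointer is thrown above 0.7 rad (value of joint striker below 0.008 m and value of joint pointer above 0.7 rad), for 0.1 s.
At the end, for the whole second after the job is handed in: The striker is forward again (less than 8 mm from rest), the pointer stands above 0.7 rad, and the stick bundle lies flat and still in its nest, within about 12 mm of where it lay (all of step 2 and x of stick_bundle in the frame of stamp between -0.105 and -0.08 m and y of stick_bundle in the frame of stamp between -0.012 and 0.012 m and z of stick_bundle in the frame of stamp below 0.02 m and angle between stick_bundle's own z axis and vertical below 0.15 rad and linear speed of stick_bundle below 0.02 m/s); the robot touches nothing.
It fails at once if the buffer is rammed (compressed by more than 6 mm) (value of joint buffer above 0.006 m).
It fails at once if the robot touches the stick bundle in the nest (contact force between any of the arm, the fingers and stick_bundle above 1 N).
It fails at once if a mould cup or the spare bundle is shifted by more than 25 mm (distance of any of mould_a, mould_b, spare_bundle from where it was at the start of the episode above 0.025 m).
It also fails if it takes over 50 s, if anything falls off the work surface, if the arm or the gripper's body presses on something with over 40 N, if the wrist force passes 120 N, or if a joint passes its speed limit or range.

## Working session

There is one attempt and no reset: what is moved stays moved. The work goes in short steps, each a Python script; the robot and the scene stay as the last script left them, time stands still between calls to the robot, and variables do not carry over. Pictures are saved under pics/ and viewed, at most 10 in all, crops included, and the job is handed in when it is done.

```bash
mkdir -p pics; cat > h.py <<'E'
import numpy as np, cv2
from workcell import bot
def shot(n,f):
    c=bot.read_camera(n); cv2.imwrite(f,c["pixels"]); 
    np.savez(f[:-4]+".npz",**{k:c[k] for k in("pixels","fx","fy","cx","cy","R","t")}); return c
def ray(c,u,v,fish=False):
    x=np.array([(u-c["cx"])/c["fx"],(v-c["cy"])/c["fy"]])
    if fish:
        r=np.linalg.norm(x); d=np.r_[x/max(r,1e-9)*np.sin(r),np.cos(r)]
    else: d=np.r_[x,1]
    R=np.array(c["R"]); return -R.T@np.array(c["t"]), R.T@(d/np.linalg.norm(d))
def tri(rays):
    A=0;b=0
    for o,d in rays:
        P=np.eye(3)-np.outer(d,d); A=A+P; b=b+P@o
    X=np.linalg.solve(A,b); return X,[np.linalg.norm((np.eye(3)-np.outer(d,d))@(X-o)) for o,d in rays]
def proj(c,X):
    p=np.array(c["R"])@np.array(X)+np.array(c["t"]); return c["fx"]*p[0]/p[2]+c["cx"],c["fy"]*p[1]/p[2]+c["cy"]
E
python3 - <<'E'
from h import *
a=shot("top","pics/top0.png");b=shot("scene","pics/scene0.png")
cv2.imwrite("pics/both.png",np.hstack([cv2.resize(x["pixels"],(400,300),interpolation=cv2.INTER_AREA) for x in(a,b)]))
for c in(a,b):print(-np.array(c["R"]).T@c["t"],c["fx"])
print(bot.current_tool_rot(),bot.current_clock())
E
```

```text
[0.27090269 0.04565299 1.63056914] 472.6447309273339
[-0.27877759  0.72722266  0.52734447] 388.34917832782327
[-3.05837627e+00 -7.10925445e-01  5.04711148e-05] 0.1
```

View pics/top0.png

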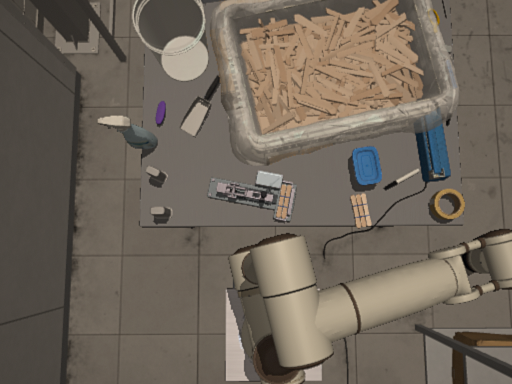

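View pics/scene0.png

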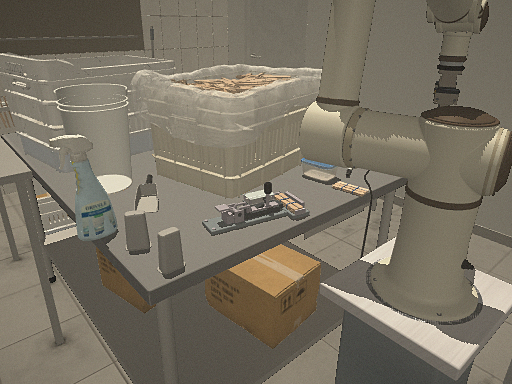

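The top view shows the stamp at about (250,195), with the sticks at its right end (285,200), the mould cups at (157,175) and (161,211), and the spare bundle at (361,211). In the scene view the knob is at about (268,188) and the pad end at about (212,225). I'll enlarge both next.

```bash
python3 - <<'E'
import cv2
a=cv2.imread("pics/top0.png")[165:230,200:305];b=cv2.imread("pics/scene0.png")[175:240,198:315]
cv2.imwrite("pics/ct.png",cv2.resize(a,None,fx=7,fy=7,interpolation=cv2.INTER_CUBIC))
cv2.imwrite("pics/cs.png",cv2.resize(b,None,fx=6.5,fy=6.5,interpolation=cv2.INTER_CUBIC))
E
```

```text
(no output)
```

View pics/ct.png

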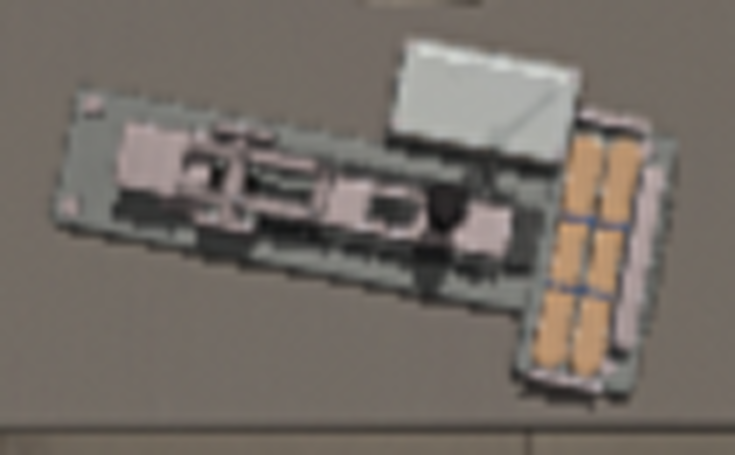

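View pics/cs.png

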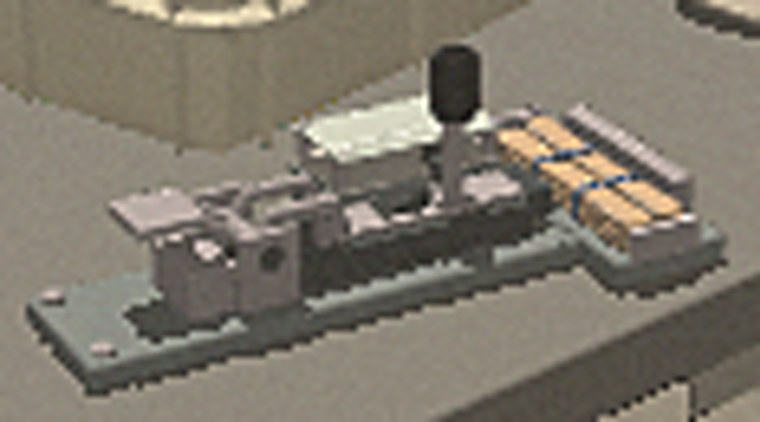

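Top crop: the knob is at about (445,207) and the pad centre at (152,157). Scene crop: the knob centre is at about (455,84) and the pad centre at (160,213). Next I'll triangulate both, then look from close with the wrist camera.

```bash
python3 - <<'E'
from h import *
a=np.load("pics/top0.npz");b=np.load("pics/scene0.npz")
T=lambda u,v:ray(a,200+(u+.5)/7-.5,165+(v+.5)/7-.5)
S=lambda u,v:ray(b,198+(u+.5)/6.5-.5,175+(v+.5)/6.5-.5)
k=tri([T(445,207),S(455,84)]);p=tri([T(152,157),S(160,213)])
print(k,p)
d=(p[0]-k[0])[:2];print("len",np.linalg.norm(d),"yaw",np.arctan2(d[1],d[0]))
def at(r,z): o,d=r; return o+d*(z-o[2])/d[2]
for n,q,z in[("baseL1",(80,92),.01),("baseL2",(55,228),.01),("bundle",(587,252),.03),("pad",(152,157),.058),("knob",(445,207),.095)]:print(n,at(T(*q),z))
# basket near edge, clear?
for u,v in [(240,150),(250,160),(300,150)]: print("basket",at(ray(a,u,v),0.0),at(ray(a,u,v),.25))
for u,v in[(157,175),(161,211)]:print("mould",at(ray(a,u,v),.05))
E
```

```text
(array([0.45823124, 0.0323245 , 0.08520581]), [np.float64(0.001969624684531877), np.float64(0.001969624684532004)]) (array([0.48672138, 0.17254116, 0.05620485]), [np.float64(0.0020384548704590754), np.float64(0.0020384548704589435)])
len 0.14308179350895486 yaw 1.3703386319573907
baseL1 [0.52715811 0.21379442 0.01      ]
baseL2 [0.4593329  0.22549138 0.01      ]
bundle [ 0.44401675 -0.03565041  0.03      ]
pad [0.48782169 0.17395484 0.058     ]
knob [0.45845402 0.03377571 0.095     ]
basket [0.62701586 0.11361049 0.        ] [0.57241634 0.1031912  0.25      ]
basket [0.59100975 0.07846966 0.        ] [0.54193071 0.07343818 0.25      ]
basket [ 0.62593268 -0.09759776  0.        ] [ 0.57149924 -0.07563446  0.25      ]
mould [0.53105092 0.39284153 0.05      ]
mould [0.40865192 0.37634351 0.05      ]
```

```bash
cat >> h.py <<'E'
YAW=1.368
def rot(yaw=None):
    a=((YAW if yaw is None else yaw)-np.pi+np.pi/2)/2; return np.pi*np.array([np.cos(a),np.sin(a),0])
KNOB=np.array([.458,.033])
def st(dx,dy=0,z=.2): # relative to knob at rest, stamp axes
    e=np.array([np.cos(YAW),np.sin(YAW)]); n=np.array([-e[1],e[0]])
    return np.r_[KNOB+dx*e+dy*n,z]
E
python3 - <<'E'
from h import *
print(bot.inverse_kinematics(st(-.05,0,.25),rot()))
bot.goto(st(-.05,0,.25),rot()); bot.set_gripper(0,20)
a=shot("wrist","pics/w0.png")
bot.line_to(st(.08,0,.25),max_speed=.2)
b=shot("wrist","pics/w1.png")
cv2.imwrite("pics/ww.png",np.hstack([cv2.resize(c["pixels"],(400,300),interpolation=cv2.INTER_AREA) for c in(a,b)]))
for c in(a,b):print(proj(c,[.458,.033,.1]),-np.array(c["R"]).T@c["t"],c["fx"])
print(bot.current_ee_pos(),bot.current_contact_force(),bot.current_opening(),bot.current_clock())
E
```

```text
[-0.3064535  -0.20637481  1.88525362  0.          1.46271384  1.46713915]
(np.float64(211.05518126779123), np.float64(179.45696426036773)) [ 0.51411755 -0.03014599  0.42049903] 297.3186396354542
(np.float64(328.5354732792906), np.float64(179.54481874903928)) [0.54023952 0.096704   0.42039682] 297.3186396354542
[0.47403261 0.11049727 0.24993978] [-0.46787816  0.55927633 -0.93486795] 0.0017192495230066197 4.2917
```

View pics/w0.png

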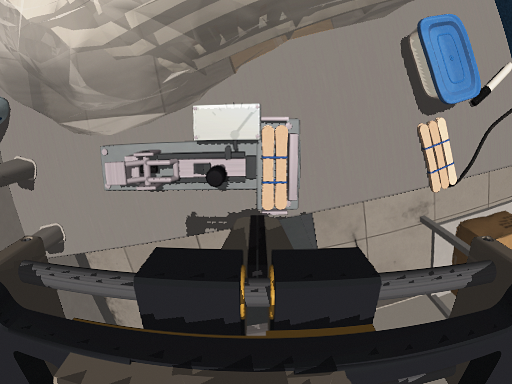

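View pics/w1.png

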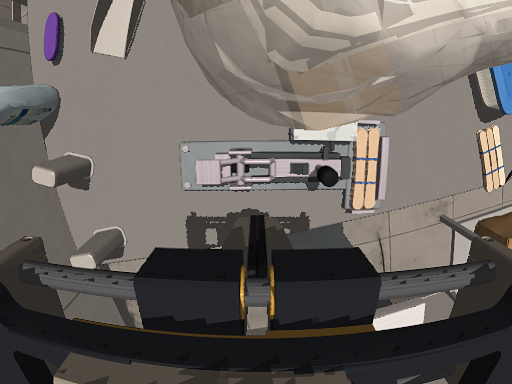

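In w0 the knob top is at about (216,175), the pad centre at (115,173) and the bundle centre at (275,167). In w1 they are at (328,175), (208,172) and (367,168). There is open space around the knob and the pad.

```bash
python3 - <<'E'
from h import *
a=np.load("pics/w0.npz");b=np.load("pics/w1.npz")
for n,p,q in[("knob",(216,175),(328,175)),("pad",(115,173),(208,172)),("bundle",(275,167),(367,168))]:
    X,r=tri([ray(a,*p,True),ray(b,*q,True)]);print(n,X.round(4),np.round(r,4), "rel knob",end=" ")
    e=np.array([np.cos(YAW),np.sin(YAW)]);d=X[:2]-KNOB;print((d@e).round(4),(d@[-e[1],e[0]]).round(4))
s=st(.08);
cv2.imwrite("pics/w0c.png",cv2.resize(a["pixels"][90:225,90:310],None,fx=3.6,fy=3.6,interpolation=cv2.INTER_CUBIC))
E
```

```text
knob [0.4602 0.0288 0.0882] [0.0002 0.0002] rel knob -0.0036 -0.003
pad [0.4871 0.1699 0.0582] [0.0001 0.0001] rel knob 0.1399 -0.001
bundle [ 0.4454 -0.0405  0.0304] [0.0001 0.0001] rel knob -0.0745 -0.0024
```

View pics/w0c.png

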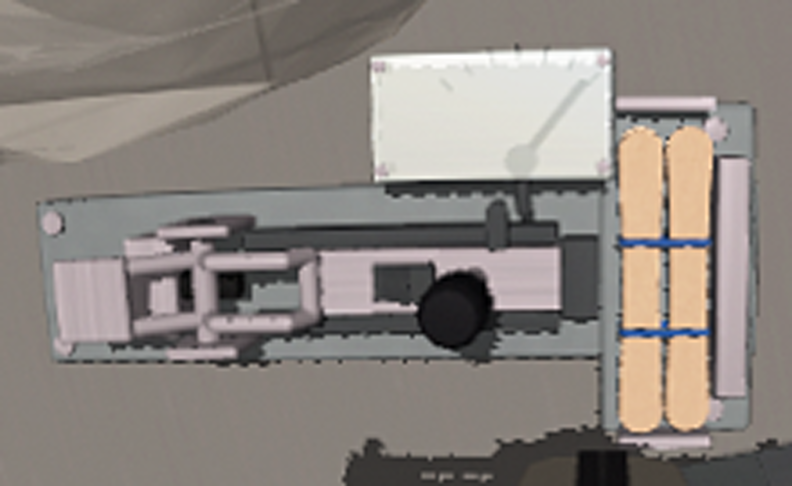

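```bash
sed -i 's/^KNOB=.*/KNOB=np.array([.459,.0295])/' h.py; python3 - <<'E'
from h import *
e=np.array([np.cos(YAW),np.sin(YAW),0])
bot.line_to(st(-.048,0,.14),rot(),max_speed=.25)
bot.line_to(st(-.048,0,.079),max_speed=.1); bot.hold(.2)
f0=np.mean([bot.current_contact_force() for _ in range(5)],0)
F=lambda:-(np.array(bot.current_contact_force())-f0)@e
S=lambda:(np.array(bot.current_ee_pos())-st(0))@e*1000
print("t",bot.current_clock(),"z",bot.current_ee_pos()[2],"f0",f0)
x=-48;s0=None;base=[];log=[]
while True:
    x+=1 if s0 is not None and S()-s0>20 or s0 is None else 2
    bot.line_to(st(x/1000,0,.079),max_speed=.02)
    f=F();s=S()
    if s0 is None:
        if f>.6: s0=s
        elif x>-15: print("no contact");break
        continue
    d=s-s0; log.append((round(d,1),round(f,1)))
    if d<7: base.append(f-.2*d)
    ex=f-.2*d-np.mean(base)
    if ex>4.5 or d>60 or f>22 or abs(np.array(bot.current_contact_force())-f0)[2]>15: print("stop",d,f,ex);break
    if bot.current_clock()>33:print("time");break
print("s0",s0,log,np.array(bot.current_contact_force())-f0,bot.current_clock())
E
```

```text
t 6.0833 z 0.07973745087045711 f0 [-0.02723016  0.69136505 -0.18889579]
stop 60.76727675215129 9.505851979816045 -2.6188379025062565
s0 -44.96385947830778 [(np.float64(2.1), np.float64(1.0)), (np.float64(4.1), np.float64(0.7)), (np.float64(6.1), np.float64(0.6)), (np.float64(8.1), np.float64(0.9)), (np.float64(10.1), np.float64(0.5)), (np.float64(12.1), np.float64(1.2)), (np.float64(14.1), np.float64(1.0)), (np.float64(16.1), np.float64(0.7)), (np.float64(18.1), np.float64(0.6)), (np.float64(20.1), np.float64(-0.2)), (np.float64(21.0), np.float64(0.7)), (np.float64(22.0), np.float64(1.1)), (np.float64(23.0), np.float64(1.9)), (np.float64(24.0), np.float64(0.2)), (np.float64(25.0), np.float64(0.9)), (np.float64(26.0), np.float64(0.8)), (np.float64(27.0), np.float64(1.7)), (np.float64(28.0), np.float64(1.9)), (np.float64(29.0), np.float64(2.7)), (np.float64(30.0), np.float64(2.8)), (np.float64(31.0), np.float64(2.8)), (np.float64(32.0), np.float64(3.4)), (np.float64(33.0), np.float64(3.1)), (np.float64(34.0), np.float64(3.1)), (np.float64(35.0), np.float64(3.2)), (np.float64(36.0), np.
[... 325 characters left out ...]
.9), np.float64(5.1)), (np.float64(45.9), np.float64(5.2)), (np.float64(46.6), np.float64(5.9)), (np.float64(47.4), np.float64(7.5)), (np.float64(48.4), np.float64(8.6)), (np.float64(49.3), np.float64(8.6)), (np.float64(50.2), np.float64(8.8)), (np.float64(51.2), np.float64(8.8)), (np.float64(52.1), np.float64(8.8)), (np.float64(53.1), np.float64(9.2)), (np.float64(54.0), np.float64(9.4)), (np.float64(55.0), np.float64(9.0)), (np.float64(55.9), np.float64(9.7)), (np.float64(56.8), np.float64(10.6)), (np.float64(57.8), np.float64(10.2)), (np.float64(58.7), np.float64(9.9)), (np.float64(59.7), np.float64(10.9)), (np.float64(60.8), np.float64(9.5))] [-4.00728791 -8.88073876  0.84449892] 19.8333
```

Noise tripped the contact test early. The force slope puts the true contact at log position 18 mm, so the travel is now about 42 mm. The sear started riding at about 28.5 mm, which should put the catch near 48 mm and the buffer near 51 mm. I'll continue with averaged forces.

```bash
python3 - <<'E'
from h import *
e=np.array([np.cos(YAW),np.sin(YAW),0]); f0=np.array([-.0272,.6914,-.1889])
def F():
    v=[]
    for _ in range(5): bot.hold(.02); v.append(-(np.array(bot.current_contact_force())-f0)@e)
    return np.mean(v)
S=lambda:(np.array(bot.current_ee_pos())-st(0))@e*1000
x=round(S());log=[]
while True:
    bot.line_to(st(x/1000,0,.079),max_speed=.02)
    f=F();tr=S()+26.96; ex=f-.2*tr; log.append((round(tr,1),round(f,2),round(ex,2)))
    if ex>5 or tr>56.5: break
    x+=1 if tr<47.5 else .7
print("push",*log,bot.current_clock())
log=[]
for _ in range(12):
    x-=1; bot.line_to(st(x/1000,0,.079),max_speed=.03); f=F(); log.append((round(S()+26.96,1),round(f,2)))
print("back",*log,bot.current_clock())
E
```

```text
push (np.float64(42.1), np.float64(8.48), np.float64(0.06)) (np.float64(42.9), np.float64(9.62), np.float64(1.05)) (np.float64(43.9), np.float64(9.44), np.float64(0.66)) (np.float64(44.8), np.float64(9.75), np.float64(0.78)) (np.float64(45.8), np.float64(9.98), np.float64(0.83)) (np.float64(46.8), np.float64(10.1), np.float64(0.75)) (np.float64(47.7), np.float64(11.12), np.float64(1.58)) (np.float64(48.3), np.float64(10.81), np.float64(1.15)) (np.float64(49.0), np.float64(10.88), np.float64(1.08)) (np.float64(49.7), np.float64(11.14), np.float64(1.2)) (np.float64(50.3), np.float64(10.7), np.float64(0.63)) (np.float64(51.0), np.float64(11.35), np.float64(1.15)) (np.float64(51.7), np.float64(10.8), np.float64(0.46)) (np.float64(52.5), np.float64(11.18), np.float64(0.69)) (np.float64(53.3), np.float64(10.79), np.float64(0.14)) (np.float64(54.1), np.float64(9.96), np.float64(-0.85)) (np.float64(54.7), np.float64(10.25), np.float64(-0.69)) (np.float64(55.3), np.float64(10.79), np.float64(-0.27)) (np.float64(56.0), np.float64(11.04), np.float64(-0.15)) (np.float64(56.6), np.float64(11.51), np.float64(0.18)) 26.5
back (np.float64(55.6), np.float64(11.1)) (np.float64(54.7), np.float64(11.19)) (np.float64(54.4), np.float64(7.84)) (np.float64(54.1), np.float64(4.39)) (np.float64(53.5), np.float64(0.9)) (np.float64(52.1), np.float64(0.14)) (np.float64(51.1), np.float64(1.04)) (np.float64(50.1), np.float64(0.89)) (np.float64(49.0), np.float64(0.92)) (np.float64(48.1), np.float64(0.68)) (np.float64(47.1), np.float64(0.8)) (np.float64(46.0), np.float64(1.02)) 30.5
```

The force dropped from 11 N to zero within 1 mm of backing off, so the catch holds the striker at about 54 mm. The buffer itself wasn't clearly felt, so I'll ease in again with a tight force limit to feel it, then back off.

```bash
python3 - <<'E'
from h import *
e=np.array([np.cos(YAW),np.sin(YAW),0]); f0=np.array([-.0272,.6914,-.1889])
def F(n=4):
    v=[]
    for _ in range(n): bot.hold(.02); v.append(-(np.array(bot.current_contact_force())-f0)@e)
    return np.mean(v)
S=lambda:(np.array(bot.current_ee_pos())-st(0))@e*1000
go=lambda tr,v=.02:bot.line_to(st((tr-26.96)/1000,0,.079),max_speed=v)
log=[];go(52,.04)
for tr in (56,57.5,58.2,58.9,59.6,60.3,61):
    go(tr); f=F(); log.append((round(S()+26.96,1),round(f,2)))
    if f>13.2: break
print("push",*log)
log=[]
for t in (S()+26.96-2,S()+26.96-4.5,44): go(t,.04); log.append((round(S()+26.96,1),round(F(),2)))
print("back",*log)
bot.line_to(st(.018,0,.135),max_speed=.2); bot.hold(.35)
print(bot.current_contact_force()-f0,bot.current_clock())
c=shot("wrist","pics/w2.png"); cv2.imwrite("pics/w2c.png",cv2.resize(c["pixels"][90:260,90:400],None,fx=2.5,fy=2.5))
E
```

```text
push (np.float64(54.4), np.float64(7.87)) (np.float64(55.3), np.float64(10.18)) (np.float64(55.9), np.float64(11.11)) (np.float64(56.5), np.float64(11.23)) (np.float64(57.2), np.float64(11.5)) (np.float64(57.9), np.float64(11.76)) (np.float64(58.3), np.float64(12.6))
back (np.float64(54.4), np.float64(9.23)) (np.float64(53.8), np.float64(2.92)) (np.float64(43.9), np.float64(0.66))
[-0.12270095 -1.52679653  1.10701514] 35.0083
```

View pics/w2c.png

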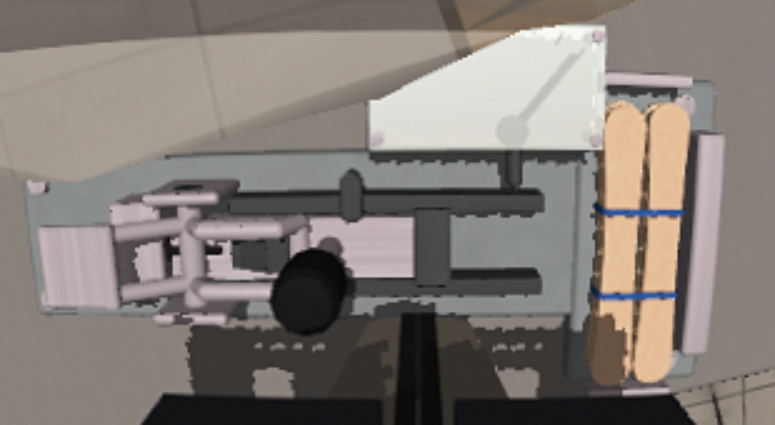

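The picture shows the striker cocked: the knob is now at about (310,292), next to the rocker. The pointer is still low and the bundle is in its nest. Next is pressing the pad.

```bash
python3 - <<'E'
from h import *
bot.line_to(st(.147,0,.135),max_speed=.25)
bot.line_to(st(.147,0,.066),max_speed=.12); bot.hold(.1)
f0=bot.current_contact_force()[2]; log=[]; zc=None; z=.064
while z>.046:
    bot.line_to(st(.147,0,z),max_speed=.03)
    bot.hold(.03); a=bot.current_contact_force()[2]-f0; zz=bot.current_ee_pos()[2]
    log.append((round(zz*1000,1),round(a,1)))
    if zc is None and a>1.5: zc=zz
    if zc and zc-zz>6 or a>12: break
    z-=.001
print(*log); bot.hold(.1)
bot.line_to(st(.147,0,.14),max_speed=.15); bot.hold(.2)
print(bot.current_contact_force(),bot.current_clock())
c=shot("wrist","pics/w3.png"); cv2.imwrite("pics/w3c.png",cv2.resize(c["pixels"][90:260,150:460],None,fx=2.5,fy=2.5))
E
```

```text
(np.float64(64.2), np.float64(-1.5)) (np.float64(62.9), np.float64(-1.1)) (np.float64(61.9), np.float64(-1.3)) (np.float64(60.9), np.float64(-0.8)) (np.float64(60.0), np.float64(-0.9)) (np.float64(58.9), np.float64(-0.6)) (np.float64(58.4), np.float64(2.6)) (np.float64(56.6), np.float64(-0.3)) (np.float64(56.1), np.float64(3.3)) (np.float64(54.6), np.float64(-0.8)) (np.float64(53.9), np.float64(0.5)) (np.float64(53.1), np.float64(1.7)) (np.float64(52.2), np.float64(3.0)) (np.float64(51.3), np.float64(3.5)) (np.float64(50.4), np.float64(3.4)) (np.float64(49.5), np.float64(4.2)) (np.float64(48.6), np.float64(4.5)) (np.float64(47.6), np.float64(4.3))
[ 0.01047362 -0.81737968 -0.03820753] 42.7167
```

View pics/w3c.png

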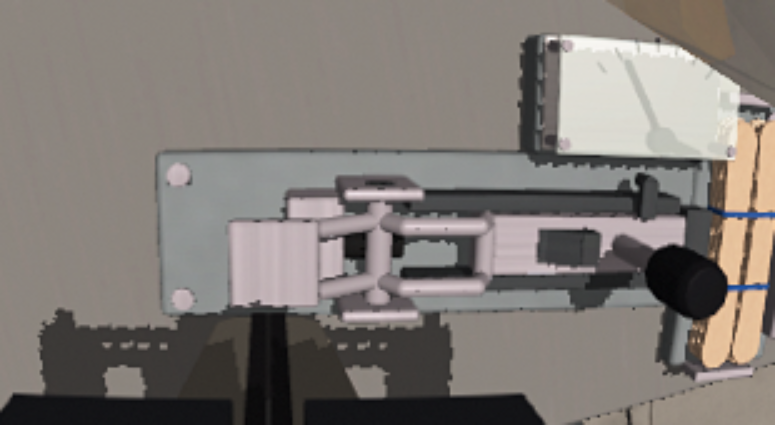

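The shot has fired: the striker is forward, with the knob at about (685,282) in the crop. The pointer has swung to the far side of the dial at (630,75), the bundle is in its nest, and the gripper is clear.

```bash
python3 -c "
from workcell import bot
print(bot.job_done())"
```

```text
the job is handed in; nothing more can be done
None
```

The stamp was cocked on its catch, fired by the trip pad and handed in at about 43 s of the 50 s allowed: the last picture shows the pointer thrown well up its dial, the striker forward and the bundle in its nest, though the hand-in call returned no verdict and I felt the buffer only lightly (about 12.6 N, on a second easy draw).

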